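# Sleeve on the drive shaft, then offer up the cover plate

## Robot

A 6-joint arm with a two-finger parallel gripper is mounted at the origin on the work surface. World frame = base frame: x ahead of the robot, y to its left, z up, the work surface at z = 0. Lengths are in m, angles in rad, forces in N, time in s.
With the tool pointing down it reaches from about 0.275 to 0.725 m from the base axis. Payload 5.6 kg.
Tool frame: the origin (TCP) lies at the very end of the fingers, on their centre line; the grasp point (between the pads) lies 19 mm behind it; z points along the fingers, y is the line along which they close (so a half turn about z gives the same grasp; the last joint's range is limited). The gripper opens to 85 mm and grips with 20 to 120 N. Pads are 22 mm wide; open, the fingers measure 114 mm over their backs; the gripper's body (76 mm by 85 mm) begins 54 mm behind the grasp point. The pads swing forward as they close: fully open they stand 13 mm farther back than shut.
Start: joints at [-0.898, 0.255, 0.108, 0, -1.424, -0.285], TCP at [0.208, -0.509, 0.231] pointing down, gripper open.
Joint ranges: [-2.95, 2.95], [-1.21, 1.97], [-1.09, 1.5], [-2.87, 1.71], [-2.94, -0.07], [-3.05, 3.05]. Speed limits (rad/s): [2.57, 2.57, 3.14, 3.14, 3.14, 3.14].

## Interface

Orientations are given as a rotation vector (axis times angle).
In Python, from plant import monitor, eyes, ctrl gives the robot as it stands.
- The arm moves only by the tool step_arm, never from a script. Its argument "plan" is a list of rows, each a list of 6 numbers: the shift along the tool's x, y, z normalised to -1 to 1, where 1 is 0.02 m, then the turn, a rotation vector about the tool's x, y, z normalised to -1 to 1, where 1 is 6 degrees. A call has 1 to 10 rows; each row shifts and turns the commanded pose from where the row before left it, along the tool's axes as they then stand; what a row does not reach is not made up. A row lasts 1/12 s, in which the tool goes at most 41.7 mm and 7.16 degrees, less where a joint would pass 70% of its speed; a pose out of reach is approached as far as the arm can. A call with a number of a shift or a turn outside -1 to 1 is refused whole. A call with a gripper value outside its range is refused whole. "hand" is the opening, from 0 (shut) to 1 (fully open), set as the call begins (left out, the last holds). The fingers move at their own pace and stop on an object; "squeeze" is the grip in N (left out, the last holds). Time passes only in rows, so rows that do not move let the fingers close. It gives the time, the measured TCP pose, the force, the opening and the grip force at its end, in the units of the state.
- monitor.get_state(): the state, without advancing time (a new reading comes with each control period).
- eyes.get_image(name): name is "scene" or "side" or "wrist"; returns a dict with "image" (480x640x3 uint8, red, green, blue), "depth" (480x640 float32, m along the optical axis (not along the pixel's ray), 0 where there is no reading), "fx", "fy", "cx", "cy" (pixels), "D" ([k1, k2, p1, p2, k3] as OpenCV has them; the pictures are not rectified), "T" (4x4, takes a point from camera to world coordinates); the wrist camera has in their place "mount" (4x4, takes a point from camera to tool coordinates, whose origin is the TCP and whose axes are the flange's). Camera axes: x right, y down, z forward; pixel columns grow to the right and rows downward; lengths in m; the calibration is good to about 2 mm. A picture is of the moment at which its call begins: read the wrist's pose just before it.
- ctrl.sign_off(): hands the job in; it is judged then, once.
The state is a dict: "t": time; "joint_pos": joint angles; "dq": joint speeds; "joint_torque": joint torques, N m; "eef_pos": TCP position; "tcp_rot": TCP orientation; "wrist_force": force on the tool from outside, world axes, zero at the start; "torque": the same for the moment, N m; "gripper_width": finger opening in m; "grip_force": force on a finger pad.
Only numpy, scipy, OpenCV 4.12 (cv2) and the standard library are available. Lean on these libraries where they do the work, as an engineer would, in place of code of your own. Each camera call takes 0.05 s, during which the arm holds its last target. There are 200 camera calls.

## Task

The small drive unit on the lab bench is being put back together: first slide the tall narrow spacer sleeve over the upright shaft, right down onto the hub, and let go of it. Then pick up the cover plate and finish while still holding it, level and still, hovering about 15 mm above the four pillars with each of its holes over a pillar's threaded hole, touching neither pillars nor sleeve, so that a colleague can start the screws. Leave the flat ring, the glass jar and the bottle where they stand.

Things in the scene. Friction and masses are not known exactly. Their poses are not given: they have to be found in the camera images.
- base: open drive unit, fixed to the bench: grey plate 150 x 120 x 12 mm, dark hub (40 mm across, top at z 20), upright steel shaft in the middle (14 mm across, top at z 56, last 3 mm tapered to 8), four aluminium pillars (18 mm across, tops at z 62, at x +-55, y +-40), black terminal block (top at z 18) at x -55, y 0. Origin: centre of the plate's underside on the bench, z up, x along the 150 mm side
- shoulder (a point): on the shaft's axis at the hub's top face, 20 mm above the bench: where the sleeve's lower end comes to rest; axes as base
- shaft_top (a point): centre of the shaft's top, 56 mm above the bench
- cover: aluminium cover plate, loose, flat on the bench: 140 x 110 x 4 mm, four 14 mm through holes at x +-55, y +-40; in the middle of its upper face a black pull block 60 mm long (along x), 14 mm thick (along y), its top 38 mm above the plate's underside. About 0.24 kg. Origin: centre of the underside, z up. May go on either way round (half a turn)
- sleeve: the spacer sleeve, loose, standing upright on the bench: a plain steel tube 26 mm across outside, 18 mm bore, 34 mm tall, about 80 g; origin at the centre of its lower end, z up along the bore
- sleeve_mid (a point): the middle of the sleeve, on its axis, 17 mm above its lower end
- lockring: bystander: a flat steel ring lying on the bench, 48 mm outside, 28 mm bore, 10 mm high; not the sleeve; origin at the centre of its underside
- jar: bystander: an open rectangular glass staining jar 75 x 60 x 80 mm tall; origin at the centre of its underside
- bottle: bystander: an amber bottle 56 mm across, 110 mm tall; origin at the centre of its underside
- pillar0 (a point): centre of the 6 mm threaded hole in the top face of the +x +y pillar of the drive unit, 62 mm above the bench
- hole0 (a point): centre of the cover's +x +y hole, level with the plate's underside
- pillar1 (a point): centre of the 6 mm threaded hole in the top face of the -x +y pillar of the drive unit, 62 mm above the bench
- hole1 (a point): centre of the cover's -x +y hole, level with the plate's underside
- pillar2 (a point): centre of the 6 mm threaded hole in the top face of the -x -y pillar of the drive unit, 62 mm above the bench
- hole2 (a point): centre of the cover's -x -y hole, level with the plate's underside
- pillar3 (a point): centre of the 6 mm threaded hole in the top face of the +x -y pillar of the drive unit, 62 mm above the bench
- hole3 (a point): centre of the cover's +x -y hole, level with the plate's underside
Mind the look-alikes: they are no part of the job. Several things have the shape of the sleeve; the one meant has the colours described above.

How it is judged:
By the outcome, as a careful person would: the job done as asked, in the order asked, and still so for the second after the job is handed in, while the arm keeps its last pose, push and grip.
It also fails if it takes over 64 s, if anything falls off the work surface, if the arm or the gripper's body presses on something with over 40 N, if the wrist force passes 120 N, or if a joint passes its speed limit or range.

## Working session

There is one attempt and no reset: what is moved stays moved. The work goes in short steps, Python scripts to look and compute and a tool call to move; the robot and the scene stay as the last step left them, time stands still between calls to the robot, and variables do not carry over. Pictures are saved under pics/ and viewed, at most 10 in all, crops included, and the job is handed in when it is done.

Besides the shell and the picture viewer there is one more tool, called after "Call:" in YAML: its name, and indented under it one key for each argument. step_arm: Moves the arm, as the interface text tells. Scaled input: -1 to 1 covers 0.02 m each way for a shift and 6 degrees each way for a turn. Its arguments: {"type":"object","properties":{"plan":{"type":"array"},"hand":{"type":"number"},"squeeze":{"type":"number"}},"required":["plan"]}

```bash
mkdir -p pics; cat > h.py <<'E'
import numpy as np, cv2, pickle
from scipy.spatial.transform import Rotation as R
from plant import monitor, eyes, ctrl
def grab(n):
    s=monitor.get_state(); d=eyes.get_image(n)
    if 'T' not in d:
        M=np.eye(4); M[:3,:3]=R.from_rotvec(s['tcp_rot']).as_matrix(); M[:3,3]=s['eef_pos']; d['T']=M@d['mount']
    return d
def K(d): return np.array([[d['fx'],0,d['cx']],[0,d['fy'],d['cy']],[0,0,1.]])
def rays(d,uv):
    p=cv2.undistortPoints(np.array(uv,float).reshape(-1,1,2),K(d),np.array(d['D'],float)).reshape(-1,2)
    return np.c_[p,np.ones(len(p))]@d['T'][:3,:3].T
def onplane(d,uv,z):
    r=rays(d,uv);o=d['T'][:3,3]; return o+r*((z-o[2])/r[:,2])[:,None]
def proj(d,P):
    T=np.linalg.inv(d['T']); q=np.atleast_2d(P)@T[:3,:3].T+T[:3,3]
    return cv2.projectPoints(q,np.zeros(3),np.zeros(3),K(d),np.array(d['D'],float))[0].reshape(-1,2)
def cloud(d):
    v,u=np.mgrid[0:480,0:640]; uv=np.c_[u.ravel(),v.ravel()]
    p=cv2.undistortPoints(uv.astype(float).reshape(-1,1,2),K(d),np.array(d['D'],float)).reshape(-1,2)
    z=d['depth'].ravel()[:,None]; P=np.c_[p,np.ones(len(p))]*z
    return (P@d['T'][:3,:3].T+d['T'][:3,3]).reshape(480,640,3)
def save(d,n): cv2.imwrite(n,d['image'][:,:,::-1])
E
python3 - <<'E'
from h import *
s=monitor.get_state(); print({k:np.round(v,3).tolist() for k,v in s.items()})
for n in('scene','side','wrist'):
    d=grab(n); save(d,f'pics/{n}0.png'); pickle.dump(d,open(f'{n}0.pkl','wb')); print(n,np.round(d['T'],3).tolist(),d['fx'])
E
```

```text
{'t': 0.0, 'joint_pos': [-0.898, 0.256, 0.107, -0.0, -1.424, -0.285], 'dq': [0.001, -0.001, 0.001, 0.0, -0.0, -0.001], 'joint_torque': [-0.0, -38.663, 23.794, 5.365, -0.006, -0.0], 'eef_pos': [0.208, -0.509, 0.23], 'tcp_rot': [0.605, -3.082, -0.003], 'wrist_force': [0.465, 0.469, -0.257], 'torque': [0.028, 0.033, -0.033], 'grip_force': 0.0, 'gripper_width': 0.085}
scene [[0.724, 0.391, -0.568, 1.067], [0.69, -0.437, 0.577, -0.474], [-0.023, -0.81, -0.586, 0.56], [0.0, 0.0, 0.0, 1.0]] 469.0991233728848
side [[0.988, -0.114, 0.108, 0.476], [-0.156, -0.775, 0.612, -0.597], [0.014, -0.621, -0.784, 0.819], [0.0, 0.0, 0.0, 1.0]] 555.105876856546
wrist [[-0.378, 0.88, 0.288, 0.134], [0.926, 0.359, 0.119, -0.539], [0.001, 0.312, -0.95, 0.374], [0.0, 0.0, 0.0, 1.0]] 402.9343930961146
```

View pics/scene0.png

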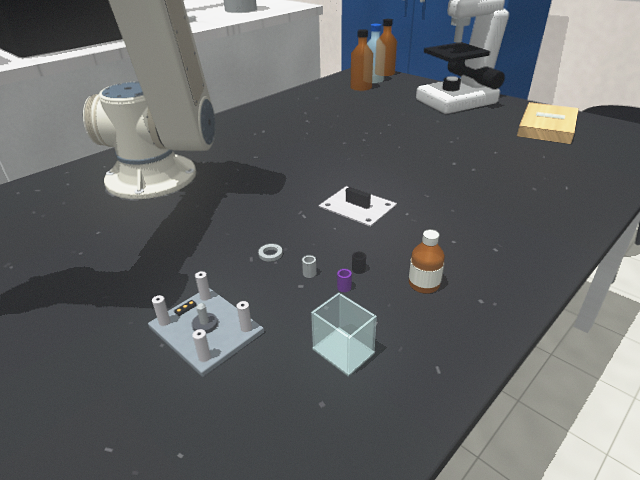

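View pics/side0.png

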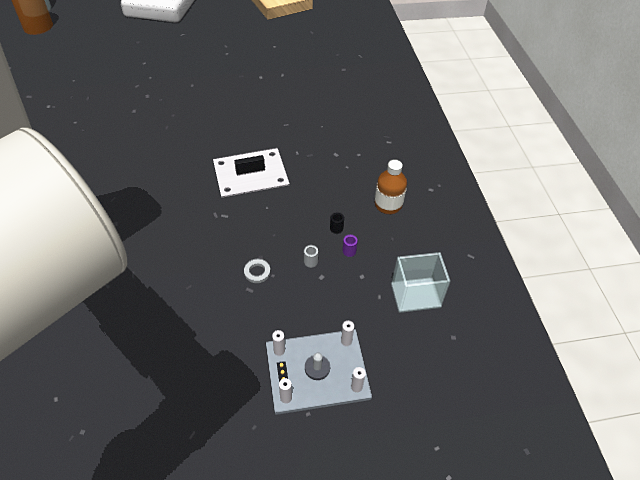

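The scene view shows the drive unit (203,325), the grey sleeve (309,266), the purple and black look-alikes, the ring (270,252), the cover (358,205), the jar (344,333) and the bottle (427,262). In the side view, the unit is at (318,368), the sleeve at (311,256) and the cover at (250,172).

```bash
cat > m1.py <<'E'
from h import *
S=pickle.load(open('scene0.pkl','rb'));D=pickle.load(open('side0.pkl','rb'))
def dark(d,c,r=5):
    g=d['image'].mean(2); u,v=c; p=g[v-r:v+r+1,u-r:u+r+1]
    w=np.clip(np.percentile(p,70)-p,0,None); 
    yy,xx=np.mgrid[-r:r+1,-r:r+1]; w=w*(np.hypot(xx,yy)<=r)
    return [u+(w*xx).sum()/w.sum(), v+(w*yy).sum()/w.sum()]
def bright(d,c,r=9):
    g=d['image'].mean(2); u,v=c; m=(g[v-r:v+r+1,u-r:u+r+1]>90).astype(np.uint8)
    ys,xs=np.nonzero(m); return [u-r+xs.mean(),v-r+ys.mean()],len(xs)
for n,d,pil,cov,sl in (('scene',S,[(203,275),(159,299),(200,334),(243,306)],[],(309,266)),('side',D,[(278,335),(348,326),(359,373),(285,384)],[(221,163),(272,155),(281,180),(227,189)],(311,256))):
    P=onplane(d,[dark(d,c,3) for c in pil],.062); print(n,'pillars',P.round(4).tolist(),'mean',P.mean(0).round(4))
    print([np.linalg.norm(P[i]-P[(i+1)%4]).round(4) for i in range(4)])
    if cov:
        P=onplane(d,[dark(d,c,4) for c in cov],.004); print('cov',P.round(4).tolist(),P.mean(0).round(4),[np.linalg.norm(P[i]-P[(i+1)%4]).round(4) for i in range(4)])
    c,k=bright(d,sl,13); print('sleeve mid',onplane(d,[c],.017).round(4),c,k)
    # white cover contour
    g=cv2.cvtColor(d['image'],cv2.COLOR_RGB2GRAY); 
    m=(g>150).astype(np.uint8); x0=(310,180,90,45) if n=='scene' else (205,140,90,60)
    mm=np.zeros_like(m); mm[x0[1]:x0[1]+x0[3],x0[0]:x0[0]+x0[2]]=m[x0[1]:x0[1]+x0[3],x0[0]:x0[0]+x0[2]]
    cs=max(cv2.findContours(mm,0,1)[0],key=cv2.contourArea); q=cv2.approxPolyDP(cv2.convexHull(cs),5,True).reshape(-1,2)
    Q=onplane(d,q,.004); print('covcorn',q.tolist(),Q.round(3).tolist(),Q.mean(0).round(3),[np.linalg.norm(Q[i]-Q[(i+1)%len(Q)]).round(3) for i in range(len(Q))])
C=cloud(D)
for n,p in dict(sl=(311,254),blk=(337,222),pur=(350,245),ring=(247,270),jar=(420,282),bott=(391,195),cap=(395,166)).items(): print(n,C[p[1],p[0]].round(3))
big=cv2.resize(np.hstack([S['image'][240:380,140:340],]),None,fx=3,fy=3,interpolation=2)
cv2.imwrite('pics/c.png',big[:,:,::-1])
E
python3 m1.py
```

```text
scene pillars [[0.5016, -0.1808, 0.062], [0.4969, -0.2617, 0.062], [0.6066, -0.2605, 0.062], [0.607, -0.1814, 0.062]] mean [ 0.553  -0.2211  0.062 ]
[np.float64(0.081), np.float64(0.1097), np.float64(0.0791), np.float64(0.1054)]
sleeve mid [[ 0.5736 -0.0055  0.017 ]] [np.float64(308.6224489795918), np.float64(265.7312925170068)] 294
covcorn [[319, 205], [346, 186], [396, 203], [371, 224]] [[0.423, 0.179, 0.004], [0.411, 0.286, 0.004], [0.549, 0.301, 0.004], [0.56, 0.196, 0.004]] [0.486 0.241 0.004] [np.float64(0.108), np.float64(0.138), np.float64(0.106), np.float64(0.138)]
side pillars [[0.4961, -0.1824, 0.062], [0.6062, -0.1817, 0.062], [0.6068, -0.2616, 0.062], [0.4968, -0.2624, 0.062]] mean [ 0.5515 -0.222   0.062 ]
[np.float64(0.11), np.float64(0.0799), np.float64(0.11), np.float64(0.08)]
cov [[0.4268, 0.272, 0.004], [0.5359, 0.2836, 0.004], [0.5447, 0.2042, 0.004], [0.4352, 0.1929, 0.004]] [0.4856 0.2382 0.004 ] [np.float64(0.1097), np.float64(0.0798), np.float64(0.1101), np.float64(0.0796)]
sleeve mid [[ 0.5747 -0.0065  0.017 ]] [np.float64(310.4801444043321), np.float64(255.67509025270758)] 277
covcorn [[277, 148], [289, 183], [221, 195], [213, 159]] [[0.549, 0.3, 0.004], [0.561, 0.192, 0.004], [0.422, 0.179, 0.004], [0.411, 0.285, 0.004]] [0.486 0.239 0.004] [np.float64(0.108), np.float64(0.139), np.float64(0.107), np.float64(0.139)]
sl [0.577 0.002 0.01 ]
blk [0.634 0.053 0.031]
pur [ 0.646 -0.005  0.034]
ring [ 0.459 -0.014  0.008]
jar [ 0.761 -0.082  0.002]
bott [0.742 0.084 0.055]
cap [0.747 0.104 0.111]
```

View pics/c.png

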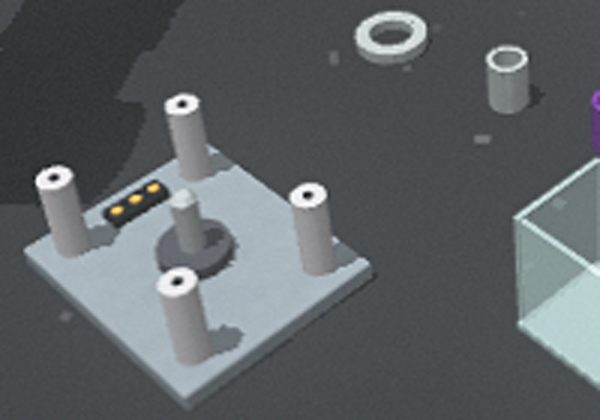

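The crop confirms the pillar holes, the terminal block on the -x side and the steel sleeve. Both views agree:

| Part | Position (m) | Yaw |
|---|---|---|
| Base | (0.5515, -0.222) | about 0° |
| Sleeve | (0.574, -0.006) | – |
| Cover | (0.486, 0.239) | about 6° |

Next I turn the tool so its y axis lies along world y.

Call:
step_arm:
  plan:
    - [0,0,0,0,0,0.93]
    - [0,0,0,0,0,0.93]
    - [0,0,0,0,0,0.93]
    - [0,0,0,0,0,0.93]
    - [0,0,0,0,0,0]
  hand: 0.6

```text
t: 0.57
eef_pos: [0.2079, -0.509, 0.2309]
tcp_rot: [-0.008, -3.141, -0.001]
wrist_force: [-0.2, -0.4, 0.2]
gripper_width: 0.0509
grip_force: 0.0
```

Call:
step_arm:
  plan:
    - [-0.75,1,0,0,0,0]
    - [-0.75,1,0,0,0,0]
    - [-0.75,1,0,0,0,0]
    - [-0.75,1,0,0,0,0]
    - [-0.75,1,0,0,0,0]
    - [-0.75,1,0,0,0,0]
    - [-0.75,1,0,0,0,0]
    - [-0.75,1,0,0,0,0]
    - [-0.75,1,0,0,0,0]
    - [-0.75,1,0,0,0,0]

```text
t: 1.4
eef_pos: [0.3588, -0.3082, 0.2312]
tcp_rot: [0.003, -3.141, -0.0]
wrist_force: [0.4, -0.9, 1.2]
gripper_width: 0.0517
grip_force: 0.0
```

Call:
step_arm:
  plan:
    - [-0.95,0.95,0,0,0,0]
    - [-0.95,0.95,0,0,0,0]
    - [-0.95,0.95,0,0,0,0]
    - [-0.95,0.95,0,0,0,0]
    - [-0.95,0.95,0,0,0,0]
    - [-0.95,0.95,0,0,0,0]
    - [-0.95,0.95,0,0,0,0]
    - [-0.95,0.95,0,0,0,0]
    - [-0.95,0.95,0,0,0,0]
    - [0,0,0,0,0,0]

```text
t: 2.23
eef_pos: [0.5319, -0.1358, 0.23]
tcp_rot: [0.007, -3.141, -0.001]
wrist_force: [0.4, -0.2, -0.1]
gripper_width: 0.0515
grip_force: 0.0
```

```bash
python3 - <<'E'
from h import *
d=grab('wrist'); save(d,'pics/w1.png'); pickle.dump(d,open('w1.pkl','wb'))
print(monitor.get_state()['eef_pos'],proj(d,[[.496,-.182,.062],[.606,-.182,.062],[.6068,-.2616,.062],[.4968,-.2624,.062],[.5515,-.222,.056],[.574,-.006,.034]]).round(1).tolist())
E
```

```text
[ 0.53069515 -0.13703628  0.23024652] [[260.2, 168.0], [265.4, 297.3], [173.9, 297.1], [158.1, 169.5], [215.8, 234.2], [462.9, 251.8]]
```

View pics/w1.png

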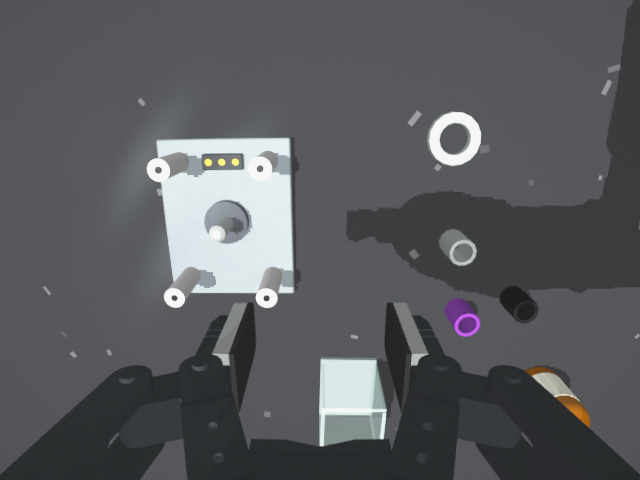

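The wrist view shows the pillar holes within 1–2 px of prediction, e.g. (260,168) and (174,297). The shaft top is at (217,234), the sleeve rim at (461,253), and the jar sits ahead of the fingers.

```bash
cat > m2.py <<'E'
from h import *
def dk(d,c,r):
    g=d['image'].mean(2); u,v=int(round(c[0])),int(round(c[1])); p=g[v-r:v+r+1,u-r:u+r+1]
    w=np.clip(130-p,0,None); yy,xx=np.mgrid[-r:r+1,-r:r+1]; w=w*(np.hypot(xx,yy)<=r+.5)
    return [u+(w*xx).sum()/w.sum(), v+(w*yy).sum()/w.sum()]
def rim(d,c,thr,r=24):
    g=d['image'].mean(2); u,v=c; m=(g[v-r:v+r,u-r:u+r]>thr).astype(np.uint8)
    cs=max(cv2.findContours(m,0,1)[0],key=cv2.contourArea); e=cv2.minEnclosingCircle(cs); f=cv2.fitEllipse(cs)
    return (np.array(f[0])+[u-r,v-r]).tolist(),f[1]
E
python3 - <<'E'
from m2 import *
d=pickle.load(open('w1.pkl','rb'))
q=[dk(d,c,5) for c in[(261,168),(267,298),(174,298),(158,170)]]
P=onplane(d,q,.062);print(q,P.round(4).tolist(),P.mean(0),[np.linalg.norm(P[i]-P[(i+1)%4]).round(4) for i in range(4)])
for t in(125,140,155,170):
    c,a=rim(d,(461,253),t,17);print(t,np.round(c,1),np.round(a,1),onplane(d,[c],.034).round(4))
c,a=rim(d,(217,234),200,12);print('shaft',c,a,onplane(d,[c],.056))
E
```

```text
[[np.float64(259.71139971139974), np.float64(168.25252525252526)], [np.float64(266.04863051984347), np.float64(298.0285075461151)], [np.float64(174.0265920223933), np.float64(297.61266620014)], [np.float64(158.04121863799284), np.float64(169.72879330943846)]] [[0.4962, -0.1823, 0.062], [0.6067, -0.1815, 0.062], [0.6072, -0.2616, 0.062], [0.497, -0.2625, 0.062]] [ 0.55176904 -0.22195782  0.062     ] [np.float64(0.1105), np.float64(0.0801), np.float64(0.1103), np.float64(0.0801)]
125 [462.4 252. ] [24.8 27.4] [[ 0.5742 -0.0064  0.034 ]]
140 [462.5 252.2] [24.4 27.1] [[ 0.5744 -0.0064  0.034 ]]
155 [462.5 252.1] [23.7 26.8] [[ 0.5743 -0.0063  0.034 ]]
170 [462.4 252.1] [23.3 26.3] [[ 0.5743 -0.0064  0.034 ]]
shaft [215.09930229187012, 236.80322647094727] (20.375560760498047, 23.6404972076416) [[ 0.55377728 -0.22274296  0.056     ]]
```

Call:
step_arm:
  plan:
    - [-0.31,0.933,0.3,0,0,0]
    - [-0.31,0.933,0.3,0,0,0]
    - [-0.31,0.933,0.3,0,0,0]
    - [-0.31,0.933,0.5,0,0,0]
    - [-0.31,0.933,1,0,0,0]
    - [-0.31,0.933,1,0,0,0]
    - [-0.31,0.933,1,0,0,0]
    - [0,0,1,0,0,0]
    - [0,0,1,0,0,0]
    - [0,0,0,0,0,0]

```text
t: 3.12
eef_pos: [0.5701, -0.0085, 0.099]
tcp_rot: [-0.0, -3.133, 0.001]
wrist_force: [-0.4, 0.1, -1.1]
gripper_width: 0.0511
grip_force: 0.0
```

Call:
step_arm:
  plan:
    - [0,0,0,0,0,0]
    - [0,0,0,0,0,0]

```text
t: 3.28
eef_pos: [0.574, -0.0087, 0.1048]
tcp_rot: [0.002, 3.14, -0.0]
wrist_force: [0.3, 1.1, 0.9]
gripper_width: 0.0516
grip_force: 0.0
```

```bash
python3 - <<'E'
from m2 import *
d=grab('wrist'); save(d,'pics/w2.png'); pickle.dump(d,open('w2.pkl','wb'))
c=proj(d,[[.5742,-.0064,.034]])[0]; print(monitor.get_state()['eef_pos'],c)
for t in(120,140,160,180):
    try: e,a=rim(d,tuple(c.round().astype(int)),t,50);print(t,np.round(e,1),np.round(a,1),onplane(d,[e],.034).round(4))
    except Exception as x: print(x)
E
```

```text
[ 0.57423481 -0.00859719  0.10509531] [324.20501457 256.10751251]
120 [324.3 250.1] [43.5 57.6] [[ 0.5706 -0.0064  0.034 ]]
140 [323.5 253.6] [41.  52.4] [[ 0.5727 -0.0068  0.034 ]]
160 [324.8 256.6] [40.5 43. ] [[ 0.5745 -0.0061  0.034 ]]
180 [324.9 256.3] [40.1 41.9] [[ 0.5743 -0.006   0.034 ]]
```

View pics/w2.png

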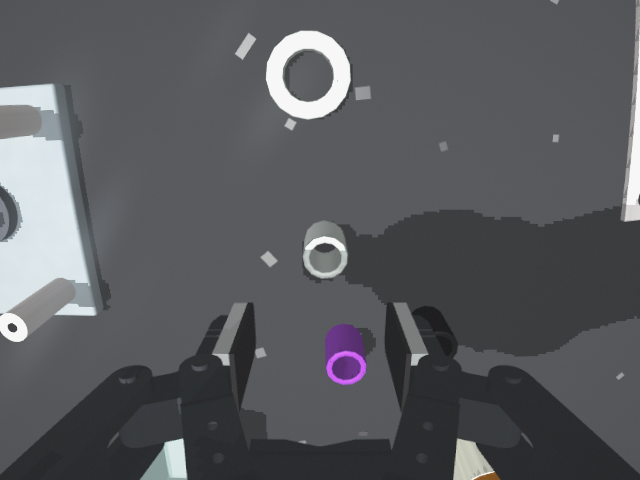

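The sleeve rim is at (325,256), which gives (0.5744, -0.006). I'll nudge y by +2.6 mm and descend.

Call:
step_arm:
  plan:
    - [0,0.13,0.7,0,0,0]
    - [0,0,0.7,0,0,0]
    - [0,0,0.7,0,0,0]
    - [0,0,0.7,0,0,0]
    - [0,0,0.7,0,0,0]
    - [0,0,0.7,0,0,0]
    - [0,0,0.7,0,0,0]
    - [0,0,0,0,0,0]
    - [0,0,0,0,0,0]
    - [0,0,0,0,0,0]

```text
t: 4.17
eef_pos: [0.5745, -0.0056, 0.0069]
tcp_rot: [0.002, 3.139, 0.0]
wrist_force: [-0.2, -0.4, -0.3]
gripper_width: 0.051
grip_force: 0.0
```

Call:
step_arm:
  plan:
    - [0,0,0,0,0,0]
    - [0,0,0,0,0,0]
    - [0,0,0,0,0,0]
    - [0,0,0,0,0,0]
    - [0,0,0,0,0,0]
    - [0,0,0,0,0,0]
  hand: 0.2
  squeeze: 30

```text
t: 4.67
eef_pos: [0.5741, -0.0055, 0.0066]
tcp_rot: [0.002, 3.139, 0.0]
wrist_force: [-1.5, 0.5, 6.7]
gripper_width: 0.0252
grip_force: 29.5
```

Call:
step_arm:
  plan:
    - [0,0,-0.7,0,0,0]
    - [0,0,-0.7,0,0,0]
    - [0,0,-0.7,0,0,0]
    - [0,0,-0.7,0,0,0]
    - [0,0,-0.7,0,0,0]
    - [0,0,-0.7,0,0,0]
    - [0.1,-0.8,0,0,0,0]
    - [0.1,-0.8,0,0,0,0]
    - [0.1,-0.8,0,0,0,0]
    - [0.1,-0.8,0,0,0,0]

```text
t: 5.5
eef_pos: [0.5648, -0.0701, 0.0892]
tcp_rot: [-0.002, -3.141, -0.0]
wrist_force: [0.8, -0.2, -1.7]
gripper_width: 0.0246
grip_force: 29.7
```

Call:
step_arm:
  plan:
    - [0.1,-0.9,0,0,0,0]
    - [0.1,-0.9,0,0,0,0]
    - [0.1,-0.9,0,0,0,0]
    - [0.1,-0.9,0,0,0,0]
    - [0.1,-0.9,0,0,0,0]
    - [0.1,-0.9,0,0,0,0]
    - [0.1,-0.9,0,0,0,0]
    - [0,-0.8,0,0,0,0]
    - [0,0,0,0,0,0]
    - [0,0,0,0,0,0]

```text
t: 6.33
eef_pos: [0.5506, -0.212, 0.089]
tcp_rot: [-0.005, -3.141, -0.001]
wrist_force: [0.1, -0.1, -0.5]
gripper_width: 0.0248
grip_force: 29.7
```

```bash
python3 - <<'E'
from m2 import *
s=monitor.get_state(); print(s['eef_pos'],s['tcp_rot'],s['gripper_width'],s['grip_force'],s['wrist_force'])
d=grab('wrist'); pickle.dump(d,open('w3.pkl','wb'))
S=grab('scene');D=grab('side')
a=cv2.resize(S['image'][235:355,135:285],(400,320)); b=cv2.resize(D['image'][290:410,250:400],(400,320))
w=cv2.resize(d['image'],(373,280))
im=np.zeros((600,800,3),np.uint8); im[:320,:400]=a; im[:320,400:]=b; im[320:,:373]=w
cv2.imwrite('pics/w3.png',im[:,:,::-1])
E
```

```text
[ 0.55056671 -0.21199823  0.0889595 ] [-5.24458726e-03 -3.14104437e+00 -5.42018072e-04] 0.024767981015648848 29.702722672373056 [ 0.07023203 -0.11354488 -0.47352258]
```

View pics/w3.png

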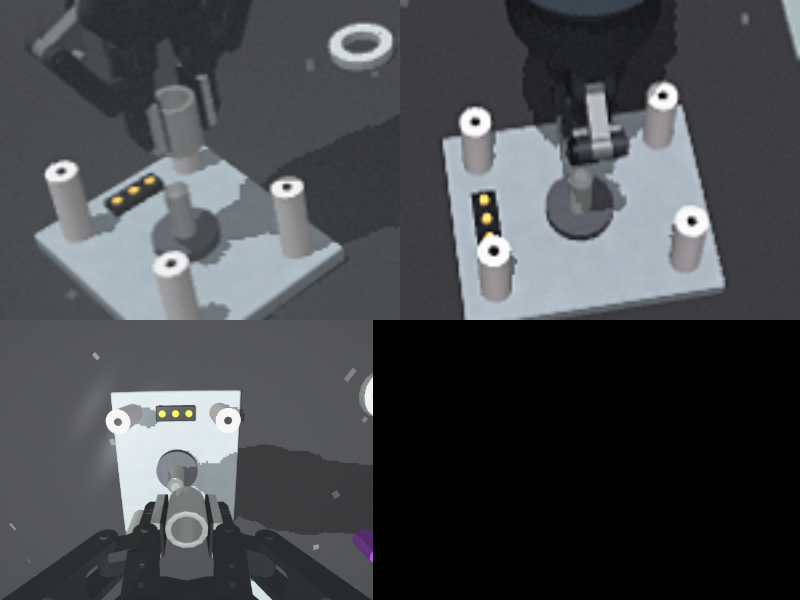

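The sleeve is held upright above the hub, about 10 mm to the +y side of the shaft. Its rim is at about (319,358) in the wrist view. I'll measure the rim against the shaft.

```bash
python3 - <<'E'
from m2 import *
d=pickle.load(open('w3.pkl','rb'))
for t in(150,165,180,195):
    e,a=rim(d,(319,358),t,36);print(t,np.round(e,1),np.round(a,1),onplane(d,[e],.1163).round(4))
# bore: dark inside
g=d['image'].mean(2); print(g[358,285:355:3].astype(int)); print(g[325:395:3,319].astype(int))
q=[dk(d,c,7) for c in proj(d,[[.4962,-.1822,.062],[.4969,-.2624,.062]])];print(q,onplane(d,q,.062).round(4))
# shaft stub centroid top
print(proj(d,[[.5517,-.222,.056]]))
E
```

```text
150 [319.7 358.9] [61.3 71.5] [[ 0.5512 -0.2122  0.1163]]
165 [319.7 358.8] [60.5 71.2] [[ 0.5511 -0.2122  0.1163]]
180 [320.2 356.9] [52.5 64.7] [[ 0.5504 -0.212   0.1163]]
195 [322.3 338.4] [17.  38.9] [[ 0.5431 -0.2113  0.1163]]
[181 183 180 111 112 113 111 115 117 120 123 123 123 123 123 120 117 113
 111 112 107 176 178 178]
[119 180 203 182 134 123 123 122 123 123 124 123 123 123 123 123 123 124
 123 156 195 175  88  88]
[[np.float64(390.8866134166116), np.float64(171.81652753588372)], [np.float64(201.17630649060814), np.float64(174.04184489492283)]] [[ 0.4964 -0.1819  0.062 ]
 [ 0.4969 -0.2625  0.062 ]]
[[299.18119728 285.83899712]]
```

Call:
step_arm:
  plan:
    - [-0.04,-0.25,0,0,0,0]
    - [0,-0.25,0,0,0,0]
    - [0,0,0.3,0,0,0]
    - [0,0,0.3,0,0,0]
    - [0,0,0.3,0,0,0]
    - [0,0,0.3,0,0,0]
    - [0,0,0.2,0,0,0]
    - [0,0,0.2,0,0,0]
    - [0,0,0,0,0,0]
    - [0,0,0,0,0,0]

```text
t: 7.32
eef_pos: [0.5516, -0.2215, 0.0571]
tcp_rot: [-0.003, -3.141, 0.0]
wrist_force: [-0.2, 1.2, -0.7]
gripper_width: 0.0245
grip_force: 29.7
```

Call:
step_arm:
  plan:
    - [0,0,0.2,0,0,0]
    - [0,0,0.2,0,0,0]
    - [0,0,0.2,0,0,0]
    - [0,0,0.2,0,0,0]
    - [0,0,0.2,0,0,0]
    - [0,0,0.2,0,0,0]
    - [0,0,0.15,0,0,0]
    - [0,0,0.1,0,0,0]
    - [0,0,0,0,0,0]
    - [0,0,0,0,0,0]

```text
t: 8.15
eef_pos: [0.5517, -0.2215, 0.0283]
tcp_rot: [-0.003, -3.142, 0.0]
wrist_force: [-0.5, 0.1, 0.3]
gripper_width: 0.025
grip_force: 29.7
```

Call:
step_arm:
  plan:
    - [0,0,0.05,0,0,0]
    - [0,0,0.03,0,0,0]
    - [0,0,0,0,0,0]
    - [0,0,0,0,0,0]

```text
t: 8.48
eef_pos: [0.5517, -0.2215, 0.0267]
tcp_rot: [0.003, 3.142, 0.0]
wrist_force: [0.5, 0.4, 0.1]
gripper_width: 0.0249
grip_force: 29.7
```

Call:
step_arm:
  plan:
    - [0,0,0,0,0,0]
    - [0,0,0,0,0,0]
    - [0,0,0,0,0,0]
    - [0,0,0,0,0,0]
    - [0,0,0,0,0,0]
    - [0,0,0,0,0,0]
  hand: 0.5

```text
t: 8.98
eef_pos: [0.5517, -0.2215, 0.0267]
tcp_rot: [0.003, 3.141, 0.0]
wrist_force: [0.2, 0.2, 0.2]
gripper_width: 0.0426
grip_force: 0.0
```

Call:
step_arm:
  plan:
    - [0,0,-0.3,0,0,0]
    - [0,0,-0.5,0,0,0]
    - [0,0,-0.8,0,0,0]
    - [0,0,-1,0,0,0]
    - [0,0,-1,0,0,0]
    - [0,0,-1,0,0,0]
    - [0,0,-1,0,0,0]
    - [0,0,-1,0,0,0]
    - [0,0,0,0,0,0]

```text
t: 9.73
eef_pos: [0.5541, -0.2226, 0.1648]
tcp_rot: [0.002, 3.133, -0.005]
wrist_force: [1.1, -0.3, 0.1]
gripper_width: 0.0426
grip_force: 0.0
```

```bash
python3 - <<'E'
from m2 import *
s=monitor.get_state(); print(s['eef_pos'],s['gripper_width'],s['wrist_force'])
S=grab('scene');D=grab('side');W=grab('wrist')
a=cv2.resize(S['image'][235:355,135:285],(400,320)); b=cv2.resize(D['image'][290:410,250:400],(400,320))
w=cv2.resize(W['image'],(373,280))
im=np.zeros((600,800,3),np.uint8); im[:320,:400]=a; im[:320,400:]=b; im[320:,:373]=w
cv2.imwrite('pics/w4.png',im[:,:,::-1])
C=cloud(W); c=proj(W,[[.5517,-.222,.056],[.5517,-.222,.054]]);print(c)
P=C.reshape(-1,3); k=np.hypot(P[:,0]-.5517,P[:,1]+.222); q=P[(k<.014)&(P[:,2]<.09)]; print(np.percentile(q[:,2],[20,50,80,95,99]))
E
```

```text
[ 0.55405233 -0.22260369  0.16481708] 0.04259933106257818 [ 1.11319744 -0.25345625  0.14505442]
[[319.47086298 236.23932176]
 [319.47445167 235.29680574]]
[0.03653376 0.05352913 0.0549613  0.05638646 0.05722489]
```

View pics/w4.png

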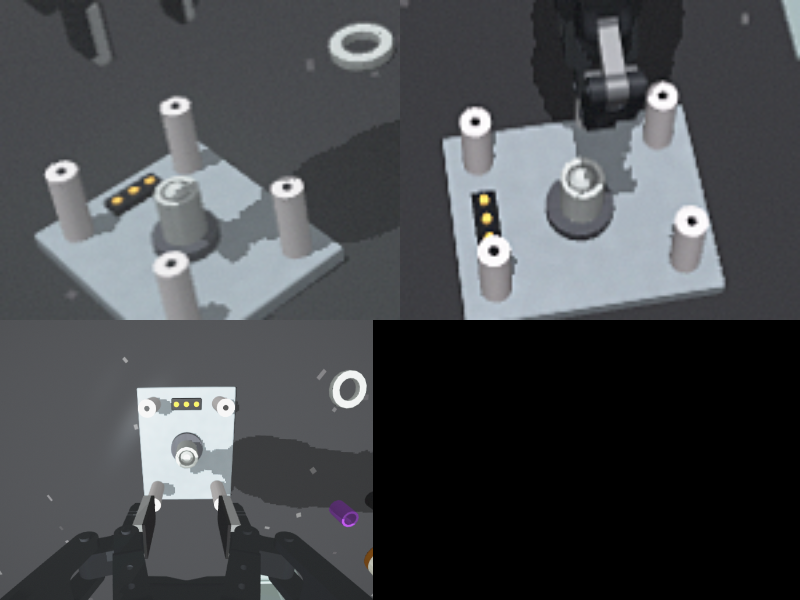

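The sleeve is seated on the hub around the shaft: its rim sits just below the shaft top, at about z 54 mm, and the gripper is clear. Next is the cover.

Call:
step_arm:
  plan:
    - [0.14,0.9,0,0,0,0]
    - [0.14,0.9,0,0,0,0]
    - [0.14,0.9,0,0,0,0]
    - [0.14,0.9,0,0,0,0]
    - [0.14,0.9,0,0,0,0]
    - [0.14,0.9,0,0,0,0]
    - [0.14,0.9,0,0,0,0]
    - [0.14,0.9,0,0,0,0]
    - [0.14,0.9,0,0,0,0]
    - [0.14,0.9,0,0,0,0]

```text
t: 10.72
eef_pos: [0.5231, -0.0407, 0.1578]
tcp_rot: [-0.003, -3.14, 0.0]
wrist_force: [-1.0, 0.0, -0.3]
gripper_width: 0.0428
grip_force: 0.0
```

Call:
step_arm:
  plan:
    - [0.14,0.9,0,0,0,0]
    - [0.14,0.9,0,0,0,0]
    - [0.14,0.9,0,0,0,0]
    - [0.14,0.9,0,0,0,0]
    - [0.14,0.9,0,0,0,0]
    - [0.14,0.9,0,0,0,0]
    - [0.14,0.9,0,0,0,0]
    - [0.14,0.9,0,0,0,0]
    - [0.14,0.9,0,0,0,0]
    - [0.14,0.9,0,0,0,0]

```text
t: 11.55
eef_pos: [0.4955, 0.1392, 0.1579]
tcp_rot: [-0.003, -3.14, 0.001]
wrist_force: [0.3, 0.5, -0.4]
gripper_width: 0.043
grip_force: 0.0
```

Call:
step_arm:
  plan:
    - [0.14,0.9,0,0,0,0]
    - [0.14,0.9,0,0,0,0]
    - [0.14,0.9,0,0,0,0]
    - [0.14,0.9,0,0,0,0]
    - [0,0.5,0,0,0,0]
    - [0,0,0,0,0,-1]
    - [0,0,0,0,0,0]
    - [0,0,0,0,0,0]

```text
t: 12.22
eef_pos: [0.4851, 0.2202, 0.1582]
tcp_rot: [0.158, -3.137, 0.001]
wrist_force: [-0.5, 0.2, -0.4]
gripper_width: 0.0425
grip_force: 0.0
```

```bash
python3 - <<'E'
from m2 import *
s=monitor.get_state(); print(s['eef_pos'],s['tcp_rot'],s['gripper_width'])
d=grab('wrist'); pickle.dump(d,open('w5.pkl','wb'));save(d,'pics/w5.png')
H=[[.4268,.272,.004],[.5359,.2836,.004],[.5447,.2042,.004],[.4352,.1929,.004]]
print(proj(d,H).round(1).tolist())
E
```

```text
[0.48508973 0.22021998 0.15820495] [ 1.57757508e-01 -3.13666987e+00  1.13731590e-03] 0.042511196617801165
[[399.0, 148.0], [391.6, 286.0], [293.0, 286.9], [289.7, 148.3]]
```

View pics/w5.png

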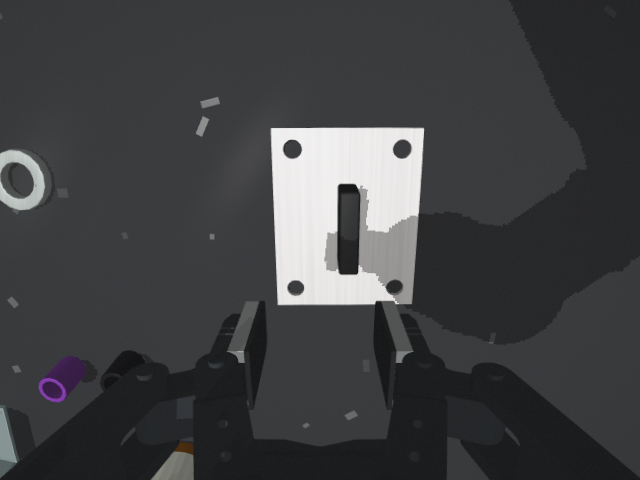

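The cover lies square in the wrist view, with its holes at about (292,149), (402,149), (395,287) and (296,288) and the block at (348,228).

```bash
cat > m3.py <<'E'
from h import *
def blob(d,c,r,thr=95):
    g=d['image'].mean(2).astype(np.float32); u,v=int(round(c[0])),int(round(c[1])); m=(g[v-r:v+r+1,u-r:u+r+1]<thr).astype(np.uint8)
    n,l,st,ce=cv2.connectedComponentsWithStats(m); k=min(range(1,n),key=lambda i:np.hypot(*(ce[i]-r)) if st[i,4]>15 else 99)
    return [u-r+ce[k][0],v-r+ce[k][1]],st[k,4]
def cover(d,px,z,r=13):
    B=[blob(d,c,r) for c in px]; P=onplane(d,[b[0] for b in B],z)
    # order: 0 right-near(-x+y)...; edges along x
    e1=P[1]-P[0];e2=P[2]-P[3]
    print([b[1] for b in B],np.round([b[0] for b in B],1).tolist(),P.mean(0).round(4),'yaw',np.degrees(np.arctan2((e1+e2)[1],(e1+e2)[0])).round(2),[np.linalg.norm(P[i]-P[(i+1)%4]).round(4) for i in range(4)])
    return P
E
python3 - <<'E'
from m3 import *
d=pickle.load(open('w5.pkl','rb'))
cover(d,[(402,149),(395,287),(296,288),(292,149)],.003)
T=R.from_rotvec(monitor.get_state()['tcp_rot']).as_matrix(); print('tool x yaw',np.degrees(np.arctan2(-T[1,0],-T[0,0])),T[:,2])
# block top at z .038
g=d['image'].mean(2)[175:285,328:385]; m=(g<45).astype(np.uint8)
e=cv2.minAreaRect(np.argwhere(m)[:,::-1].astype(np.float32)); c=np.array(e[0])+[328,175]; print(e,c,onplane(d,[c],.038))
E
```

```text
[np.int32(246), np.int32(190), np.int32(171), np.int32(251)] [[401.7, 148.6], [394.1, 286.7], [295.5, 287.3], [291.9, 148.6]] [0.4861 0.2402 0.003 ] yaw 6.1 [np.float64(0.1103), np.float64(0.0802), np.float64(0.1105), np.float64(0.0802)]
tool x yaw 5.725813776354095 [-7.54197148e-04 -6.78176718e-04 -9.99999486e-01]
((20.204994201660156, 54.005252838134766), (20.65987777709961, 88.32994079589844), 1.4688007831573486) [348.2049942  229.00525284] [[0.48186301 0.23912774 0.038     ]]
```

Call:
step_arm:
  plan:
    - [-0.155,0.98,0,0,0,-0.06]
    - [0,0,0.9,0,0,0]
    - [0,0,0.9,0,0,0]
    - [0,0,0.9,0,0,0]
    - [0,0,0.9,0,0,0]
    - [0,0,0.9,0,0,0]
    - [0,0,0.9,0,0,0]
    - [0,0,0,0,0,0]
    - [0,0,0,0,0,0]

```text
t: 13.02
eef_pos: [0.4861, 0.2395, 0.0503]
tcp_rot: [0.169, -3.136, 0.003]
wrist_force: [1.0, -0.2, 0.5]
gripper_width: 0.0429
grip_force: 0.0
```

Call:
step_arm:
  plan:
    - [0,0,0.5,0,0,0]
    - [0,0,0.5,0,0,0]
    - [0,0,0.4,0,0,0]
    - [0,0,0,0,0,0]
    - [0,0,0,0,0,0]
    - [0,0,0,0,0,0]

```text
t: 13.52
eef_pos: [0.4866, 0.2405, 0.0229]
tcp_rot: [-0.172, 3.136, 0.0]
wrist_force: [0.2, 0.4, -0.1]
gripper_width: 0.0426
grip_force: 0.0
```

Call:
step_arm:
  plan:
    - [0,0,0.3,0,0,0]
    - [0,0,0.32,0,0,0]
    - [0,0,0,0,0,0]
    - [0,0,0,0,0,0]

```text
t: 13.85
eef_pos: [0.486, 0.2401, 0.0097]
tcp_rot: [0.171, -3.136, 0.001]
wrist_force: [-0.4, -0.2, -0.4]
gripper_width: 0.0427
grip_force: 0.0
```

Call:
step_arm:
  plan:
    - [0,0,0,0,0,0]
    - [0,0,0,0,0,0]
    - [0,0,0,0,0,0]
    - [0,0,0,0,0,0]
    - [0,0,0,0,0,0]
    - [0,0,0,0,0,0]
    - [0,0,0,0,0,0]
  hand: 0
  squeeze: 60

```text
t: 14.43
eef_pos: [0.4866, 0.2406, 0.0106]
tcp_rot: [-0.172, 3.136, 0.001]
wrist_force: [0.4, 0.5, 3.9]
gripper_width: 0.0128
grip_force: 59.4
```

Call:
step_arm:
  plan:
    - [0,0,-0.3,0,0,0]
    - [0,0,-0.5,0,0,0]
    - [0,0,-0.7,0,0,0]
    - [0,0,-0.9,0,0,0]
    - [0,0,-1,0,0,0]
    - [0,0,-1,0,0,0]
    - [0,0,-0.9,0,0,0]
    - [0,0,-0.7,0,0,0]
    - [0,0,0,0,0,0.5]
    - [0,0,0,0,0,0.5]

```text
t: 15.27
eef_pos: [0.4866, 0.2407, 0.1319]
tcp_rot: [-0.003, 3.14, 0.003]
wrist_force: [-0.2, -0.6, -3.2]
gripper_width: 0.013
grip_force: 58.7
```

Call:
step_arm:
  plan:
    - [-0.05,-0.4,0,0,0,0]
    - [-0.11,-0.7,0,0,0,0]
    - [-0.11,-0.8,0,0,0,0]
    - [-0.11,-0.8,0,0,0,0]
    - [-0.11,-0.8,0,0,0,0]
    - [-0.11,-0.8,0,0,0,0]
    - [-0.11,-0.8,0,0,0,0]
    - [-0.11,-0.8,0,0,0,0]
    - [-0.11,-0.8,0,0,0,0]
    - [-0.11,-0.8,0,0,0,0]

```text
t: 16.1
eef_pos: [0.5074, 0.0883, 0.1302]
tcp_rot: [0.009, -3.141, 0.001]
wrist_force: [0.0, -0.4, -2.2]
gripper_width: 0.0131
grip_force: 58.7
```

Call:
step_arm:
  plan:
    - [-0.11,-0.8,0,0,0,0]
    - [-0.11,-0.8,0,0,0,0]
    - [-0.11,-0.8,0,0,0,0]
    - [-0.11,-0.8,0,0,0,0]
    - [-0.11,-0.8,0,0,0,0]
    - [-0.11,-0.8,0,0,0,0]
    - [-0.11,-0.8,0,0,0,0]
    - [-0.11,-0.8,0,0,0,0]
    - [-0.11,-0.8,0,0,0,0]
    - [-0.11,-0.8,0,0,0,0]

```text
t: 16.93
eef_pos: [0.5297, -0.0714, 0.1302]
tcp_rot: [0.009, -3.14, 0.0]
wrist_force: [0.9, 0.7, -1.7]
gripper_width: 0.0128
grip_force: 58.7
```

Call:
step_arm:
  plan:
    - [-0.11,-0.8,0,0,0,0]
    - [-0.11,-0.8,0,0,0,0]
    - [-0.11,-0.8,0,0,0,0]
    - [-0.11,-0.8,0,0,0,0]
    - [-0.11,-0.8,0,0,0,0]
    - [-0.11,-0.8,0,0,0,0]
    - [-0.11,-0.8,0,0,0,0]
    - [-0.11,-0.5,0,0,0,0]
    - [0,-0.2,0,0,0,0]
    - [0,0,0,0,0,0]

```text
t: 17.77
eef_pos: [0.5481, -0.1964, 0.13]
tcp_rot: [0.006, -3.141, -0.0]
wrist_force: [0.2, -0.4, -2.4]
gripper_width: 0.0128
grip_force: 58.7
```

Call:
step_arm:
  plan:
    - [0,0,0,0,0,0]
    - [0,0,0,0,0,0]
    - [0,0,0,0,0,0]

```text
t: 18.02
eef_pos: [0.5487, -0.1946, 0.1304]
tcp_rot: [-0.009, 3.142, 0.0]
wrist_force: [0.1, 0.5, -3.2]
gripper_width: 0.0127
grip_force: 58.7
```

```bash
python3 - <<'E'
from m3 import *
s=monitor.get_state(); print(s['eef_pos'],s['tcp_rot'],s['wrist_force'],s['torque'])
T=R.from_rotvec(s['tcp_rot']).as_matrix();print(T.round(4).tolist())
d=grab('wrist'); pickle.dump(d,open('w6.pkl','wb'));S=grab('scene');D=grab('side');pickle.dump((S,D),open('sd6.pkl','wb'))
a=cv2.resize(S['image'][215:335,135:285],(400,320)); b=cv2.resize(D['image'][290:410,250:400],(400,320))
im=np.zeros((600,800,3),np.uint8); im[:320,:400]=a; im[:320,400:]=b; im[320:,:373]=cv2.resize(d['image'],(373,280))
cv2.imwrite('pics/w6.png',im[:,:,::-1])
E
```

```text
[ 0.54867962 -0.19461906  0.13039757] [-8.78687917e-03  3.14150663e+00  2.58348983e-04] [ 0.11056994  0.45049558 -3.18032633] [ 0.03036088 -0.04960942 -0.01391048]
[[-1.0, -0.0056, 0.0001], [-0.0056, 1.0, 0.0002], [-0.0001, 0.0002, -1.0]]
```

View pics/w6.png

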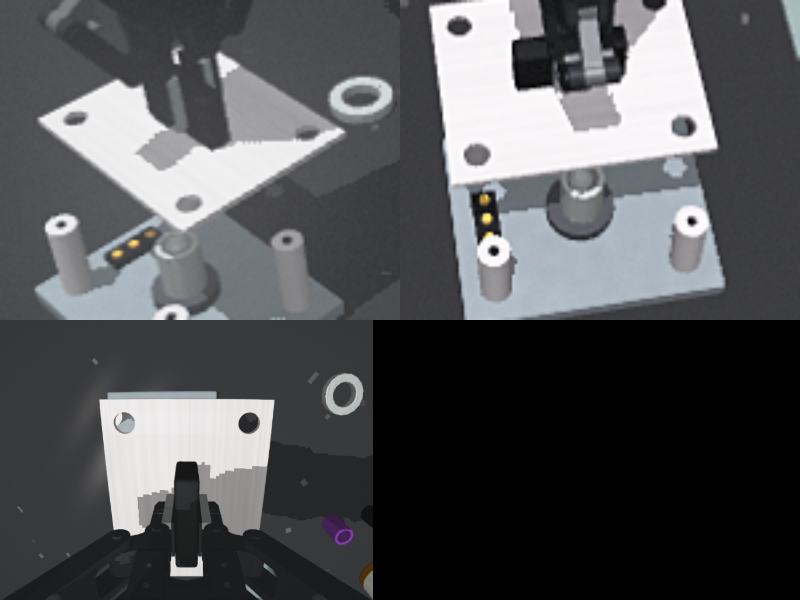

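The cover is held by its block and is level above the unit, about 27 mm short in y. Its holes are visible in the wrist view at about (213,177) and (427,175). I'll measure its pose in the hand.

```bash
cat > m4.py <<'E'
from m3 import *
import sys
def edge(d,c,r,thr):
    # hole = pixels below local plate brightness, component nearest centre; hull-based ellipse
    g=d['image'].mean(2); u,v=int(round(c[0])),int(round(c[1])); p=g[v-r:v+r+1,u-r:u+r+1]
    m=(p<thr).astype(np.uint8)
    n,l,st,ce=cv2.connectedComponentsWithStats(m); k=min(range(1,n),key=lambda i:np.hypot(*(ce[i]-r)) if st[i,4]>10 else 99)
    return [u-r+ce[k][0],v-r+ce[k][1]],st[k]
E
python3 - <<'E'
from m4 import *
d=pickle.load(open('w6.pkl','rb'));S,D=pickle.load(open('sd6.pkl','rb'))
zt=.1304-.0106+.002
base=np.array([.5517,-.2219]); s=monitor.get_state()
T=R.from_rotvec(s['tcp_rot']).as_matrix()
H={}
for n,im,L in(('wrist',d,{1:(427,175),2:(213,177)}),('scene',S,{2:(163,259),3:(206,291),0:(250,264)}),('side',D,{1:(272,299),2:(279,348),3:(356,337)})):
    for h,c in L.items():
        for t in (110,140,200,225) :
            try: e,st=edge(im,c,18 if n=='wrist' else 6,t)
            except Exception: continue
            print(n,h,t,np.round(e,1),st.tolist()[2:],onplane(im,[e],zt)[0].round(4))
exp={i:np.array(s['eef_pos'][:2])+R.from_euler('z',.32,degrees=True).as_matrix()[:2,:2]@np.array(p) for i,p in enumerate([(.055,.04),(-.055,.04),(-.055,-.04),(.055,-.04)])}
print({k:v.round(4).tolist() for k,v in exp.items()})
E
```

```text
wrist 1 110 [426.3 176. ] [34, 35, 957] [ 0.4929 -0.1546  0.1218]
wrist 1 140 [426.9 176.3] [37, 35, 1024] [ 0.493  -0.1544  0.1218]
wrist 1 200 [427.  176.1] [37, 36, 1084] [ 0.493  -0.1544  0.1218]
wrist 1 225 [426.9 176.1] [37, 36, 1120] [ 0.493  -0.1544  0.1218]
wrist 2 110 [215.1 164.9] [17, 17, 143] [ 0.4892 -0.2346  0.1218]
wrist 2 140 [217.1 166. ] [23, 18, 213] [ 0.4896 -0.2339  0.1218]
wrist 2 200 [214.6 177.4] [37, 36, 913] [ 0.4939 -0.2351  0.1218]
wrist 2 225 [214.3 177.5] [37, 37, 980] [ 0.494  -0.2352  0.1218]
scene 2 110 [162.7 259.9] [7, 3, 15] [ 0.4925 -0.2354  0.1218]
scene 2 140 [162.6 259.1] [8, 5, 28] [ 0.4903 -0.2344  0.1218]
scene 2 200 [163. 259.] [9, 5, 39] [ 0.4907 -0.2339  0.1218]
scene 2 225 [162.7 258.8] [10, 6, 45] [ 0.4899 -0.234   0.1218]
scene 3 140 [204.8 291.2] [9, 5, 33] [ 0.6008 -0.2343  0.1218]
scene 3 200 [205.3 290.9] [10, 7, 51] [ 0.6007 -0.2334  0.1218]
scene 3 225 [205.5 291. ] [10, 7, 60] [ 0.601  -0.2334  0.1218]
scene 0 110 [249.8 265. ] [8, 3, 20] [ 0.6019 -0.1541  0.1218]
scene 0 140 [249.7 264.2] [9, 6, 38] [ 0.6002 -0.1529  0.1218]
s
[... 267 characters left out ...]
271.8 299.4] [10, 8, 58] [ 0.4928 -0.1547  0.1218]
side 1 225 [271.7 299.4] [10, 8, 62] [ 0.4928 -0.1548  0.1218]
side 2 110 [277.9 348.3] [9, 7, 21] [ 0.4923 -0.2356  0.1218]
side 2 140 [278.4 347.7] [10, 8, 56] [ 0.4931 -0.2348  0.1218]
side 2 200 [278.3 347.6] [10, 8, 67] [ 0.4931 -0.2346  0.1218]
side 2 225 [278.4 347.6] [10, 9, 71] [ 0.4931 -0.2347  0.1218]
side 3 110 [356.4 337.2] [9, 7, 34] [ 0.6038 -0.2349  0.1218]
side 3 140 [355.8 337. ] [9, 7, 53] [ 0.6031 -0.2345  0.1218]
side 3 200 [356.  336.8] [9, 9, 64] [ 0.6034 -0.2342  0.1218]
side 3 225 [356.1 336.8] [10, 9, 67] [ 0.6035 -0.2342  0.1218]
{0: [0.6035, -0.1545], 1: [0.4935, -0.1551], 2: [0.494, -0.2351], 3: [0.604, -0.2345]}
```

Call:
step_arm:
  plan:
    - [-0.05,-0.5,0,0,0,0]
    - [-0.05,-0.5,0,0,0,0]
    - [-0.05,-0.37,0,0,0,0]
    - [0,0,0.2,0,0,0]
    - [0,0,0.4,0,0,0]
    - [0,0,0.5,0,0,0]
    - [0,0,0.5,0,0,0]
    - [0,0,0.3,0,0,0]
    - [0,0,0.15,0,0,0]
    - [0,0,0,0,0,0]

```text
t: 19.0
eef_pos: [0.5512, -0.2224, 0.088]
tcp_rot: [0.008, -3.139, -0.001]
wrist_force: [-0.0, 0.1, -3.5]
gripper_width: 0.0133
grip_force: 58.9
```

Call:
step_arm:
  plan:
    - [0,0,0,0,0,0]
    - [0,0,0,0,0,0]
    - [0,0,0,0,0,0]
    - [0,0,0,0,0,0]

```text
t: 19.33
eef_pos: [0.5522, -0.2227, 0.0898]
tcp_rot: [-0.007, 3.141, -0.0]
wrist_force: [0.2, -0.7, -2.6]
gripper_width: 0.0126
grip_force: 58.9
```

```bash
python3 - <<'E'
from m4 import *
s=monitor.get_state(); print(s['eef_pos'],s['tcp_rot'],s['wrist_force'],s['torque'])
T=R.from_rotvec(s['tcp_rot']).as_matrix();print(T.round(4).tolist())
d=grab('wrist');S=grab('scene');D=grab('side');pickle.dump((d,S,D),open('f7.pkl','wb'))
a=cv2.resize(S['image'][235:355,135:285],(400,320)); b=cv2.resize(D['image'][290:410,250:400],(400,320))
im=np.zeros((600,800,3),np.uint8); im[:320,:400]=a; im[:320,400:]=b; im[320:,:373]=cv2.resize(d['image'],(373,280)); im[320:,400:]=cv2.resize(d['image'][130:235,180:460],(400,280))
cv2.imwrite('pics/w7.png',im[:,:,::-1])
zt=s['eef_pos'][2]-.0106+.002; c=np.array(s['eef_pos'][:2])
W=[np.r_[c+p,zt] for p in [(.055,.04),(-.055,.04),(-.055,-.04),(.055,-.04)]]
for n,q in(('wrist',d),('scene',S),('side',D)):
    for h in range(4):
        try:
            e,st=edge(q,proj(q,[W[h]])[0],18 if n=='wrist' else 6,200); print(n,h,st.tolist()[2:],(onplane(q,[e],zt)[0]-W[h]).round(4)[:2])
        except Exception: pass
E
```

```text
[ 0.55215495 -0.22273793  0.08979561] [-7.25207059e-03  3.14062542e+00 -3.27863797e-04] [ 0.16699283 -0.67955518 -2.58483525] [-0.01711549 -0.01358812  0.00875378]
[[-1.0, -0.0046, 0.001], [-0.0046, 1.0, -0.0002], [-0.001, -0.0002, -1.0]]
wrist 0 [37, 37, 1369] [-0.0001 -0.0001]
wrist 1 [36, 36, 653] [0.0004 0.0003]
wrist 2 [34, 36, 1011] [-0.0002 -0.0009]
wrist 3 [37, 37, 1369] [-0.0003  0.0001]
scene 0 [13, 9, 102] [-0.0057  0.0034]
scene 1 [13, 13, 167] [ 0.0001 -0.0003]
scene 2 [10, 6, 41] [-0.0033  0.0004]
scene 3 [9, 7, 52] [-0.0026  0.0009]
side 0 [10, 13, 109] [-0.0026  0.0006]
side 1 [9, 6, 40] [-0.0014  0.0016]
side 2 [11, 7, 39] [-0.0012  0.0027]
side 3 [9, 7, 34] [0.0002 0.0029]
```

View pics/w7.png

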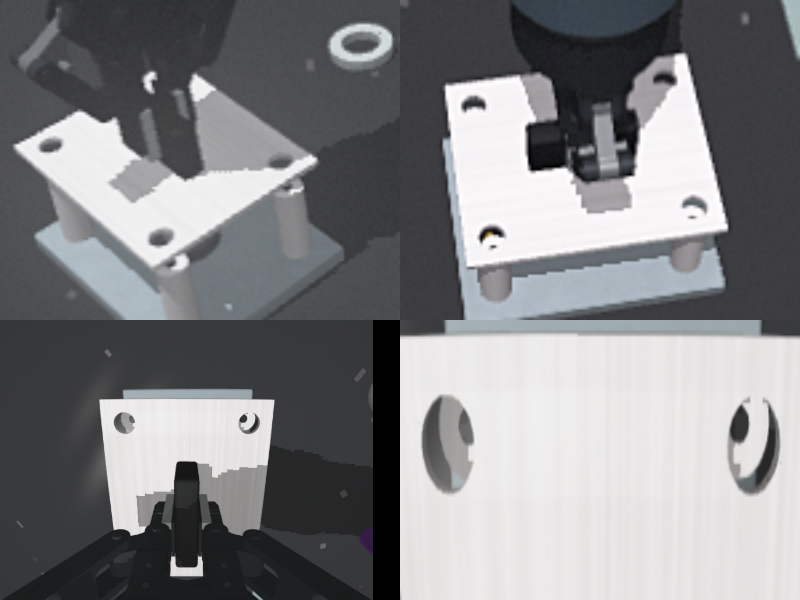

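The plate is over all four pillars, with pillar tops visible through its holes. It needs fine correction: about 2 mm lower and 0.5–0.7 mm sideways.

Call:
step_arm:
  plan:
    - [0.02,0.03,0.1,0,0,0]
    - [0,0,0,0,0,0]
    - [0,0,0,0,0,0]
    - [0,0,0,0,0,0]
    - [0,0,0,0,0,0]
    - [0,0,0,0,0,0]

```text
t: 19.98
eef_pos: [0.5515, -0.2221, 0.0873]
tcp_rot: [-0.007, 3.141, -0.0]
wrist_force: [0.3, -0.4, -3.2]
gripper_width: 0.0128
grip_force: 58.9
```

```bash
python3 - <<'E'
from m4 import *
s=monitor.get_state(); print(s['eef_pos'],s['tcp_rot'],s['wrist_force'])
d=grab('wrist');e=s['eef_pos']
zu=e[2]-.0106
for h,sg in((1,.04),(2,-.04)):
    c=np.r_[e[:2]+np.array([-.055,sg]),zu+.004]; u,v=proj(d,[c])[0].round().astype(int); r=22
    g=d['image'].mean(2)[v-r:v+r,u-r:u+r]
    m=(g<225).astype(np.uint8); n,l,st,ce=cv2.connectedComponentsWithStats(m); k=1+np.argmax(st[1:,4])
    hull=cv2.convexHull(np.argwhere(l==k)[:,::-1].astype(np.int32)); M=cv2.moments(hull); hc=[u-r+M['m10']/M['m00'],v-r+M['m01']/M['m00']]
    print('hole',h,onplane(d,[hc],zu+.003).round(4),st[k])
    n,l,st,ce=cv2.connectedComponentsWithStats((g<70).astype(np.uint8))
    for i in range(1,n):
        if st[i,4]>15: print('  dark',st[i,4],st[i][:4],onplane(d,[ce[i]+[u-r,v-r]],.062).round(4))
E
```

```text
[ 0.55149261 -0.22211802  0.08731886] [-7.12824020e-03  3.14148705e+00 -5.20555542e-05] [ 0.2784823  -0.40493635 -3.15816682]
hole 1 [[ 0.4961 -0.182   0.0797]] [  3   2  39  37 751]
  dark 133 [24  5 14 30] [[ 0.4996 -0.1728  0.062 ]]
  dark 130 [ 6  8 13 13] [[ 0.4964 -0.1818  0.062 ]]
hole 2 [[ 0.4961 -0.2629  0.0797]] [   2    2   39   38 1096]
```

The position is within about 0.9 mm at both holes I can see. Hole 1 is at (0.4961, -0.182) and its pillar at (0.4964, -0.1818). The gap is 14.7 mm, and the plate is level and still.

```bash
python3 -c "
from plant import ctrl; print(ctrl.sign_off())"
```

```text
the job is handed in; nothing more can be done
None
```

The sleeve is seated on the hub and released, and I handed in while holding the cover level about 14.7 mm above the pillars; the two holes I could measure at the end were within 1 mm of their pillars.

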